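# Stand the tongs in the utensil dryer and start it

## Task

Take the steel tongs off the sloping wooden rest and lower them, tips down, into the steel holder cup of the utensil dryer so that they stand upright on its floor; do not just drop them in. Once they stand there on their own, press the dryer's start button fully down and let it come up again. Leave the spice tin, clove jar, wooden box and sieve where they are.

Things in the scene. Friction and masses are not known exactly. Their poses are not given: they have to be found in the camera images.
- tongs: Steel tongs locked shut, rigid: straight flat bar 200 mm long, 20 wide (its y), 16 thick (its x), about 110 g, balanced at mid-length. Origin: middle of the flat tip end; z runs from tips to the rounded loop end. They start in the rest, tips low and nearest the robot, z rising away from it at 45 degrees, y level, x down into the rest. Sides are free to grip 45 to 165 mm from the tips.
- tongs_grip (a point): Point on the middle line of the tongs 125 mm from the tip end: a good place to grip, across the 20 mm width. Axes as the tongs.
- rest: Fixed wooden rest, base 180 x 80 x 12 mm, origin under its middle on the shelf (shelf top 50 mm above the work surface), x along the tongs' rising side. A 45 degree rail 16 mm wide, about 165 mm high, carries the tongs, with a foot stop and low side cheeks (35 mm over all) at 0 to 28 and 178 to 190 mm from the tips. The tongs lift straight up out of it.
- dryer: Fixed utensil dryer of grey plastic, foot 90 x 200 x 6 mm, origin under its middle on the shelf top, z up. The steel holder cup stands at 62 mm along its +y, the button block (84 x 80 mm, top 36 mm above the shelf) at its -y end, so cup and button centres are 125 mm apart.
- cup_floor (a point): Centre of the holder cup's inner floor, 10 mm above the shelf. Round cup, inner diameter 38 mm, wall 3 mm, 81 mm deep. z up. Tongs left in it may lean a little on the rim.
- cup_rim (a point): Centre of the cup's mouth, 81 mm above its floor.
- start_top (a point): Centre of the top face of the round grey start button on the button block: 32 mm across, pressed straight down, travel 6 mm, about 5 N at full travel, springs back.
- start (a joint): Press depth of the start button in m: 0 up, 0.006 fully down.
- dabba: Closed round steel spice tin (masala dabba), 140 mm across, 82 mm high; origin under its middle. Bystander.
- jar: Sealed glass jar of cloves, 62 mm across, 98 mm high; origin under its middle. Bystander, stands between rest and dryer.
- woodbox: Small wooden box 84 x 124 x 57 mm; origin under its middle. Bystander at the back.
- sieve: Yellow plastic sieve, bowl 100 mm across, 35 mm high, with a handle reaching to 126 mm along its -y; origin under the bowl. Bystander at the back.

How it is judged:
On the way, in this order (a step that is already met when the one before it is completed fails the run):
1. the tongs stand tips down on the cup's floor, let go (horizontal distance between tongs and cup_floor below 0.018 m and z of tongs in the frame of cup_floor below 0.01 m and angle between tongs's own z axis and vertical below 0.35 rad and contact force between tongs and the fingers below 0.05 N and linear speed of tongs below 0.03 m/s), for 0.2 s.
2. the start button is pressed fully down (value of joint start above 0.005 m), for 0.05 s.
3. the button is let up again (value of joint start below 0.0015 m), for 0.1 s.
At the end, for the whole second after the job is handed in: The tongs stand at rest in the holder cup, tips down, tip end within 10 mm of the cup's floor and 18 mm of its middle, leaning less than 20 degrees, not held; the button is up again (within 1.5 mm) (all of step 1 and value of joint start below 0.0015 m); the robot touches nothing.
It fails at once if the start button is pressed before the tongs are in the cup (value of joint start above 0.003 m and not (horizontal distance between tongs and cup_floor below 0.018 m and z of tongs in the frame of cup_floor below 0.01 m and angle between tongs's own z axis and vertical below 0.35 rad)).
It fails at once if the tongs are dropped (moving faster than 0.8 m/s while not held) (contact force between tongs and the fingers below 0.05 N and linear speed of tongs above 0.8 m/s).
It fails at once if the spice tin, clove jar, wooden box or sieve is moved more than 25 mm (distance of any of dabba, jar, woodbox, sieve from where it was at the start of the episode above 0.025 m).
It also fails if it takes over 53 s, if anything falls off the work surface, if the arm or the gripper's body presses on something with over 40 N, if the wrist force passes 120 N, or if a joint passes its speed limit or range.

## Robot

A 6-joint arm with a two-finger parallel gripper is mounted at the origin on the work surface. World frame = base frame: x ahead of the robot, y to its left, z up, the work surface at z = 0. Lengths are in m, angles in rad, forces in N, time in s.
With the tool pointing down it reaches from about 0.4 to 0.825 m from the base axis. Payload 7 kg.
Tool frame: the origin (TCP) lies on the centre line of the jaws, within the pads' length; the fingertips stand ahead of it and the grasp point (between the pads) lies 8 mm behind it (ctrl.finger_overhang is the z of the fingertips in the tool frame, in m); z points along the fingers, y is the line along which they close (so a half turn about z gives the same grasp; the last joint's range is limited). The gripper opens to 88 mm and grips with 3 to 60 N. Pads are 19 mm wide; open, the fingers measure 130 mm over their backs; the gripper's body (78 mm by 193 mm) begins 47 mm behind the grasp point.
Start: joints at [1.47, 0.359, 0.012, 0, -1.224, -0.288], TCP at [0.256, 0.625, 0.238] pointing down, gripper open.
Joint ranges: [-3.07, 3.07], [-1.43, 2.12], [-1.02, 1.25], [-3.03, 1.67], [-3.05, -0], [-3.03, 3.03]. Speed limits (rad/s): [2.39, 2.39, 3.01, 3.14, 3.14, 3.14].

## Interface

Orientations are given as a unit quaternion [w, x, y, z].
In Python, from rig import ctrl gives the robot as it stands. Calls block until the motion is done:
- ctrl.move_to(position, orientation): joint-space move of the TCP to a pose.
- ctrl.move_linear(position, vel=0.15, frame=None, force_limit=None): straight line of the TCP; frame=None keeps the orientation; vel is the mean speed in m/s. With force_limit (N) it stops when the force on the tool has changed by that much, and returns True; else False.
- ctrl.move_j(angles): joint-space move.
- ctrl.gripper_to(opening, squeeze=None): finger opening in m; squeeze is the grip in N (None keeps the last); returns when the fingers have stopped.
- ctrl.pause(seconds).
- ctrl.inverse_kinematics(position, orientation): joint angles nearest the present ones, or None.
- ctrl.get_image(name): name is "side" or "top"; returns (picture, depth): 384x512x3 uint8, blue, green, red; 384x512 float32, m along the optical axis (not along the pixel's ray), 0 where there is no reading.
- ctrl.calibration(name): a dict with "vfov" (degrees; the focal length in pixels is half the picture's height over the tangent of half this angle, whatever the lens; pixels are square), "cx", "cy" (the principal point, pixels), "T" (4x4, takes a point from camera to world coordinates). Camera axes: x right, y up, looking along -z (the intrinsics and any distortion apply to the point x, -y, -z); pixel columns grow to the right and rows downward; lengths in m; the calibration is good to about 2 mm. A picture is of the moment at which its call begins. calibration takes no time and is no camera call.
A pose or a line that the arm cannot do raises ctrl.PlanningError and nothing moves.
- ctrl.job_done(): hands the job in; it is judged then, once.
Readings, each from a call of its own:
- ctrl.read_time(): time.
- ctrl.read_qpos(): joint angles.
- ctrl.read_joint_vel(): joint speeds.
- ctrl.read_tau(): joint torques, N m.
- ctrl.read_ee_pos(): TCP position.
- ctrl.read_eef_rot(): TCP orientation.
- ctrl.read_contact_force(): force on the tool from outside, world axes, zero at the start.
- ctrl.read_torque(): the same for the moment, N m.
- ctrl.read_finger_gap(): finger opening in m.
- ctrl.read_finger_force(): force on a finger pad.
Only numpy, scipy, OpenCV 4.12 (cv2) and the standard library are available. Lean on these libraries where they do the work, as an engineer would, in place of code of your own. Each camera call takes 0.05 s, during which the arm holds its last target. There are 200 camera calls.

## Working session

There is one attempt and no reset: what is moved stays moved. The work goes in short steps, each a Python script; the robot and the scene stay as the last script left them, time stands still between calls to the robot, and variables do not carry over. Pictures are saved under pics/ and viewed, at most 10 in all, crops included, and the job is handed in when it is done.

```bash
ls; mkdir -p pics; python3 - <<'E'
from rig import ctrl
import cv2,numpy as np
for n in("side","top"):
    im,d=ctrl.get_image(n); cv2.imwrite(f"pics/{n}0.png",im); np.savez(f"pics/{n}0.npz",im=im,d=d)
    c=ctrl.calibration(n); print(n,{k:(np.round(v,4).tolist() if k=="T" else v) for k,v in c.items()},(d>0).mean(),d.max())
print(ctrl.read_eef_rot(),ctrl.finger_overhang,ctrl.read_time())
E
```

```text
pics
side {'vfov': 49.07304233840317, 'cx': 256.98316152711226, 'cy': 191.813289222625, 'T': [[0.8571, 0.3004, -0.4184, 0.1727], [-0.515, 0.4836, -0.7077, -0.6785], [-0.0103, 0.8221, 0.5693, 0.7057], [0.0, 0.0, 0.0, 1.0]]} 0.9960072835286459 2.8685002
top {'vfov': 53.0997127490455, 'cx': 252.16476327065, 'cy': 194.37969830938619, 'T': [[0.0288, 0.9976, -0.0637, 0.5503], [-0.9996, 0.0286, -0.0047, 0.0213], [-0.0029, 0.0638, 0.998, 1.0108], [0.0, 0.0, 0.0, 1.0]]} 0.9961446126302084 1.8285694
[ 7.66667058e-04  9.81153843e-01 -1.93226661e-01 -7.22457318e-05] 0.011 0.1
```

View pics/side0.png

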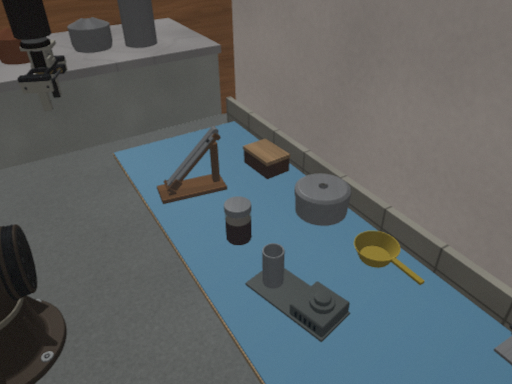

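View pics/top0.png

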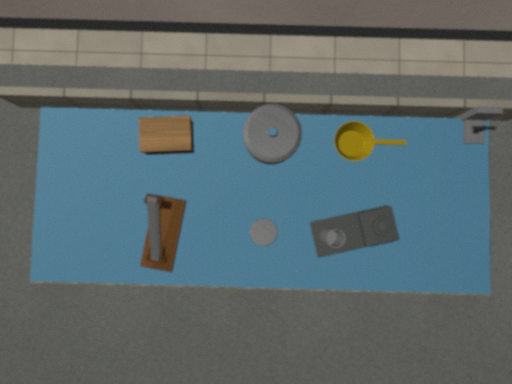

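The side view shows the rest with the tongs (tips about (172,187), loop about (215,133)), the jar at (238,222), the cup mouth at (273,252) and the button at (322,298). The top view shows the tongs from (156,260) to (151,197), the cup at (335,238) and the button at (381,226).

```bash
cat > h.py <<'E'
import numpy as np,cv2
def rays(c,u,v):
    f=192/np.tan(np.radians(c["vfov"])/2)
    return np.stack([(u-c["cx"])/f,-(v-c["cy"])/f,-np.ones_like(u,float)],-1)
def cloud(c,d):
    v,u=np.mgrid[:384,:512]; P=rays(c,u,v)*d[...,None]; T=np.array(c["T"])
    return P@T[:3,:3].T+T[:3,3]
def plane(c,u,v,z):
    T=np.array(c["T"]); r=rays(c,np.asarray(u,float),np.asarray(v,float))@T[:3,:3].T
    return T[:3,3]+r*((z-T[2,3])/r[...,2])[...,None]
E
python3 - <<'E'
from rig import ctrl
from h import *
np.set_printoptions(precision=4,suppress=True)
for n in("side","top"):
    z=np.load(f"pics/{n}0.npz"); im,d=z["im"],z["d"]; P=cloud(ctrl.calibration(n),d)
    hsv=cv2.cvtColor(im,cv2.COLOR_BGR2HSV); H,S,V=[hsv[...,i].astype(int) for i in range(3)]
    blue=(abs(H-103)<12)&(S>100)
    print(n,"shelf z",np.percentile(P[blue][:,2],[5,50,95]))
    box=lambda u0,u1,v0,v1:np.pad(np.ones((v1-v0,u1-u0),bool),((v0,384-v1),(u0,512-u1)))
    R=box(*( (135,195,190,275) if n=="top" else (150,232,122,202)))
    X=P[...,0];Y=P[...,1];Z=P[...,2]
    t=R&~blue&(S<90)&(Z>.075)&(Z<.28)
    q=P[t]; c=np.median(q,0)
    for _ in range(3):
        w=np.linalg.svd(q-c,full_matrices=False)[2][0]; w*=np.sign(w[2])
        r=np.linalg.norm(np.cross(q-c,w),axis=1); q=q[r<.02]; c=q.mean(0)
    s=(q-c)@w
    print(" tongs",len(q),"c",c,"dir",w,"ends",c+w*s.min(),c+w*s.max(),"elev",np.degrees(np.arcsin(w[2])),"az",np.degrees(np.arctan2(w[1],w[0])))
    br=R&((H<20)&(S>90))&(abs(Z-.062)<.006)
    rc=cv2.minAreaRect(P[br][:,:2].astype(np.float32)); print(" restbase",br.sum(),rc)
    D=box(*((300,410,200,265) if n=="top" else (240,355,235,340)))&~blue
    for nm,lo,hi in(("foot",.052,.06),("block",.082,.090),("button",.091,.11),("rim",.136,.147)):
        m=D&(Z>lo)&(Z<hi); 
        if m.sum()<5: print(nm,m.sum());continue
        q=P[m]; rc=cv2.minAreaRect(q[:,:2].astype(np.float32)); ce=cv2.minEnclosingCircle(q[:,:2].astype(np.float32))
        print(" ",nm,m.sum(),"rect",np.round(np.r_[rc[0],rc[1],rc[2]],4),"circ",np.round(np.r_[ce[0],ce[1]],4),"zmed",np.median(q[:,2]),q[:,2].max())
    J=box(*((240,285,212,252) if n=="top" else (215,258,190,250)))&(Z>.135)&(Z<.16)&~blue
    ce=cv2.minEnclosingCircle(P[J][:,:2].astype(np.float32));print(" jar",ce,np.median(P[J][:,2]))
    cv2.imwrite(f"pics/{n}_crop.png",np.hstack([cv2.resize(im[190:275,135:195] if n=="top" else im[120:205,150:235],(360,360*85//(60 if n=="top" else 85)),interpolation=2)[:360],cv2.resize(im[195:265,300:405] if n=="top" else im[230:335,240:350],(420,360),interpolation=2)]))
E
```

```text
side shelf z [0.0488 0.0507 0.0527]
 tongs 522 c [0.5132 0.2365 0.1362] dir [ 0.7418 -0.0935  0.6641] ends [0.4458 0.245  0.0759] [0.5928 0.2265 0.2074] elev 41.615032764424335 az -7.185298573624743
 restbase 798 ((0.5061402320861816, 0.24127492308616638), (0.08069131523370743, 0.17559820413589478), 81.19914245605469)
  foot 1591 rect [ 0.5297 -0.1736  0.1369  0.3099  5.7493] circ [ 0.5271 -0.1735  0.1585] zmed 0.05657135145715042 0.059943066030180736
  block 1133 rect [ 0.597  -0.251   0.1715  0.2323 85.0962] circ [ 0.5999 -0.2319  0.1329] zmed 0.08648349909481545 0.08996442251643122
  button 610 rect [ 0.5228 -0.2294  0.0484  0.1663 16.1664] circ [ 0.5307 -0.2271  0.0836] zmed 0.09989897706887763 0.10997582389907279
  rim 150 rect [ 0.5094 -0.1658  0.0442  0.0414 56.72  ] circ [ 0.5093 -0.165   0.0229] zmed 0.1403722418956645 0.14327326653147632
 jar ((0.5190328359603882, -0.00144291203469038), 0.03191752731800079) 0.14822740241938148
top shelf z [0.0466 0.0496 0.0526]
 tongs 729 c [0.5259 0.2393 0.1642] dir [ 0.7061 -0.1082  0.6998] ends [0.4442 0.2518 0.0831] [0.5883 0.2297 0.226 ] elev 44.40887768806691 az -8.714593607397857
 restbase 1248 ((0.5100671052932739, 0.2429017722606659), (0.0753275528550148, 0.17430360615253448), 80.60415649414062)
  foot 1423 rect [ 0.5274 -0.2242  0.0918  0.1979 13.972 ] circ [ 0.528  -0.225   0.1076] zmed 0.05536199198030034 0.05997891578820924
  block 800 rect [ 0.5304 -0.2323  0.0834  0.1814 12.9858] circ [ 0.5315 -0.2348  0.0935] zmed 0.08489901243723852 0.08988773939633565
  button 385 rect [ 0.5305 -0.2265  0.0467  0.1694 12.2485] circ [ 0.5246 -0.2278  0.0848] zmed 0.09877208590520381 0.10994619108892212
  rim 88 rect [ 0.5128 -0.1654  0.0406  0.0428  0.0323] circ [ 0.5124 -0.1656  0.0221] zmed 0.13971431253234268 0.14380288452800205
 jar ((0.5223586559295654, -0.002247653203085065), 0.030850794166326523) 0.1476225669911132
```

View pics/side_crop.png

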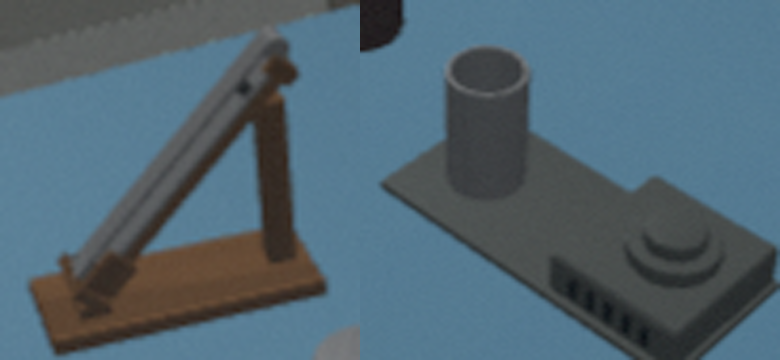

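```bash
cat > g.py <<'E'
from rig import ctrl
from h import *
from scipy.spatial.transform import Rotation as Ro
np.set_printoptions(precision=4,suppress=True)
OFF=np.radians(30)   # angle between tool z and the normal of the bar
def tool(az,tilt):   # tool z tilted 'tilt' from straight down towards heading az; y level
    h=np.array([np.cos(az),np.sin(az),0]); z=h*np.sin(tilt)+np.array([0,0,-np.cos(tilt)])
    y=np.array([-np.sin(az),np.cos(az),0]); return np.stack([np.cross(y,z),y,z],1)
def quat(R,flip): 
    if flip: R=R@np.diag([-1,-1,1])
    return Ro.from_matrix(R).as_quat(scalar_first=True)
def tcp(p,R): return np.asarray(p)+.008*R[:,2]   # grasp point p -> TCP
E
python3 - <<'E'
from g import *
g=np.array([.541,.237,.168]); cup=np.array([.511,-.1655,.06])
for f in(0,1):
    R=tool(np.radians(-9),np.radians(15))
    for dz in(.15,0): print(f,"rest",ctrl.inverse_kinematics(tcp(g+[0,0,dz],R),quat(R,f)))
    for a in(-30,-18,-5,10):
        R=tool(np.radians(a),np.radians(60))
        print(f,a,[ctrl.inverse_kinematics(tcp(cup+[0,0,.125+dz],R),quat(R,f)) for dz in(.13,0)])
# button top
for n in("side","top"):
    z=np.load(f"pics/{n}0.npz");P=cloud(ctrl.calibration(n),z["d"]); 
    r=np.hypot(P[...,0]-.541,P[...,1]+.2865); 
    for a,b in((0,.012),(.022,.035)): m=(r<b)&(r>=a)&(P[...,2]>.07);print(n,"btn z",m.sum(),np.percentile(P[m][:,2],[10,50,90]))
    m=(r<.03)&(P[...,2]>.0905);print(P[m].mean(0),m.sum())
E
```

```text
0 rest [ 0.8788  0.0565 -0.3422  0.2594 -1.0511 -2.7224]
0 rest [ 0.8673  0.1743 -0.5999  0.355  -0.6896 -2.8582]
0 -30 [None, array([-0.7959, -0.0149, -0.9783, -2.6137, -0.4808,  1.2324])]
0 -18 [None, array([-0.6913, -0.0411, -0.761 , -2.0228, -0.3624,  0.6745])]
0 -5 [None, array([-0.6804, -0.007 , -0.6705, -1.6702, -0.5081,  0.4387])]
0 10 [array([-0.5211, -0.1812, -0.4721, -1.0917, -0.6757, -0.1919]), array([-0.7489,  0.0807, -0.5757, -1.4593, -0.7686,  0.4298])]
1 rest [ 0.8788  0.0565 -0.3422  0.2594 -1.0511  0.4192]
1 rest [ 0.8673  0.1743 -0.5999  0.355  -0.6896  0.2834]
1 -30 [None, array([-0.7959, -0.0149, -0.9783, -2.6137, -0.4808, -1.9092])]
1 -18 [None, array([-0.6913, -0.0411, -0.761 , -2.0228, -0.3624, -2.4671])]
1 -5 [None, array([-0.6804, -0.007 , -0.6705, -1.6702, -0.5081, -2.7028])]
1 10 [array([-0.5211, -0.1812, -0.4721, -1.0917, -0.6757,  2.9497]), array([-0.7489,  0.0807, -0.5757, -1.4593, -0.7686, -2.7118])]
side btn z 104 [0.1073 0.1089 0.11  ]
side btn z 530 [0.0853 0.0871 0.0969]
[ 0.5357 -0.2912  0.1022] 472
top btn z 80 [0.1055 0.1069 0.1089]
top btn z 395 [0.0833 0.0854 0.0954]
[ 0.5433 -0.2845  0.1011] 329
```

The crops show the cup clear and empty, the button as a stepped dome, and the tongs resting with the loop end just past the upper cheek. I now scan for an arm-friendly cup heading and grip angle.

```bash
python3 - <<'E'
from g import *
cup=np.array([.511,-.1655,.06])
for off in(30,36,40):
  for s in(.125,.105):
    for a in range(-120,121,15):
        R=tool(np.radians(a),np.radians(90-off)); o=[]
        for f in(0,1):
            q=[ctrl.inverse_kinematics(tcp(cup+[0,0,s+dz],R),quat(R,f)) for dz in(.11,.05,0)]
            if all(x is not None for x in q): print(off,s,a,f,*q,"d",abs(q[0]-q[2]).max().round(2))
E
```

```text
30 0.125 -120 0 [ 0.3986  0.4499 -0.3598  0.5545 -1.6851  2.0035] [ 0.3993  0.5114 -0.4108  0.55   -1.5895  1.944 ] [ 0.3992  0.5697 -0.4454  0.5512 -1.5102  1.8955] d 0.17
30 0.125 -120 1 [ 0.3986  0.4499 -0.3598  0.5545 -1.6851 -1.1381] [ 0.3993  0.5114 -0.4108  0.55   -1.5895 -1.1976] [ 0.3992  0.5697 -0.4454  0.5512 -1.5102 -1.2461] d 0.17
30 0.125 -105 0 [ 0.4679  0.3495 -0.5593  0.7024 -1.5313  2.0472] [ 0.4661  0.4178 -0.6154  0.7109 -1.4359  1.9669] [ 0.463   0.4825 -0.6546  0.7255 -1.3567  1.8986] d 0.17
30 0.125 -105 1 [ 0.4679  0.3495 -0.5593  0.7024 -1.5313 -1.0944] [ 0.4661  0.4178 -0.6154  0.7109 -1.4359 -1.1747] [ 0.463   0.4825 -0.6546  0.7255 -1.3567 -1.243 ] d 0.17
30 0.125 -90 0 [ 0.5097  0.237  -0.7597  0.8789 -1.3793  2.0747] [ 0.4997  0.3132 -0.8231  0.9133 -1.2882  1.9657] [ 0.4873  0.3857 -0.8681  0.9553 -1.2146  1.8691] d 0.21
30 0.125 -90 1 [ 0.5097  0.237  -0.7597  0.8789 -1.3793 -1.0669] [ 0.4997  0.3132 -0.8231  0.9133 -1.2882 -1.1759] [ 0.4873  0.3857 -0.8681  0.9553 -1.2146 -1.2725] d 0.21
30 0.125 15 0 [-0.6285 -0.1028 -0.4473 -1.1683 -0.8206 -0.0049] 
[... 19303 characters left out ...]
4745] d 0.16
40 0.105 105 0 [-0.4293  0.4935  0.2624 -0.675  -1.9051  0.6534] [-0.426   0.5452  0.1987 -0.6555 -1.8123  0.7251] [-0.4243  0.5951  0.1567 -0.6449 -1.7381  0.7806] d 0.17
40 0.105 105 1 [-0.4293  0.4935  0.2624 -0.675  -1.9051 -2.4882] [-0.426   0.5452  0.1987 -0.6555 -1.8123 -2.4165] [-0.4243  0.5951  0.1567 -0.6449 -1.7381 -2.361 ] d 0.17
40 0.105 120 0 [-0.3452  0.556   0.3353 -0.5799 -2.0153  0.7983] [-0.3419  0.6043  0.2692 -0.5562 -1.9172  0.8621] [-0.34    0.6511  0.2257 -0.5423 -1.8391  0.91  ] d 0.18
40 0.105 120 1 [-0.3452  0.556   0.3353 -0.5799 -2.0153 -2.3433] [-0.3419  0.6043  0.2692 -0.5562 -1.9172 -2.2795] [-0.34    0.6511  0.2257 -0.5423 -1.8391 -2.2315] d 0.18
```

```bash
sed -i 's/radians(30) /radians(34) /' g.py; python3 - <<'E'
from g import *
g=np.array([.541,.2375,.168]); R=tool(np.radians(-9),np.radians(45)-OFF); Q=quat(R,1)
p=ctrl.read_ee_pos(); ctrl.move_linear([p[0],p[1],.36])
ctrl.move_to(tcp(g+[0,0,.17],R),Q)
ctrl.move_linear(tcp(g+[0,0,.05],R),vel=.12)
im,_=ctrl.get_image("top");cv2.imwrite("pics/a.png",np.hstack([cv2.resize(im[150:290,110:220],(440,560)),cv2.resize(ctrl.get_image("side")[0][80:220,120:210],(360,560))]))
hit=ctrl.move_linear(tcp(g,R),vel=.06,force_limit=8)
print(hit,ctrl.read_ee_pos(),tcp(g,R),ctrl.read_contact_force())
ctrl.gripper_to(.012,squeeze=25); print(ctrl.read_finger_gap(),ctrl.read_finger_force(),ctrl.read_contact_force(),ctrl.read_time())
E
```

```text
False [0.5427 0.2375 0.1605] [0.5425 0.2373 0.1601] [ 0.0041  0.3719 -0.2736]
0.019898876905774226 25.000986009836197 [-1.4189  0.0864  0.9824] 6.1333
```

View pics/a.png

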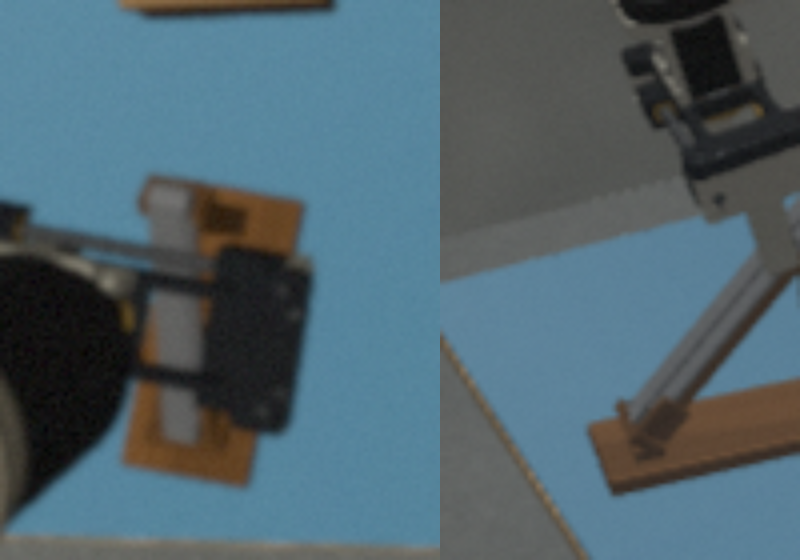

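The picture shows the fingers straddling the bar above the rest, and the jaws stopped at 19.9 mm, so the tongs are held. Next I lift and carry them.

```bash
python3 - <<'E'
from g import *
g=np.array([.541,.2375,.168]); cup=np.array([.511,-.1655,.06])
R=tool(np.radians(-9),np.radians(45)-OFF)
ctrl.move_linear(tcp(g+[0,0,.03],R),vel=.06); ctrl.move_linear(tcp(g+[0,0,.15],R),vel=.15)
a=g+[0,0,.15]; b=cup+[0,0,.125+.12]
for t in(.25,.5,.75,1):
    R=tool(np.radians(-9+69*t),np.radians(45+45*t)-OFF); 
    ctrl.move_to(tcp(a+(b-a)*t+[0,0,.0 if t==1 else .03],R),quat(R,1))
ctrl.pause(.3)
print(ctrl.read_ee_pos(),tcp(b,R),ctrl.read_finger_gap(),ctrl.read_time())
o=[]
for n in("side","top"):
    im,d=ctrl.get_image(n); np.savez(f"pics/{n}1.npz",im=im,d=d); o.append(cv2.resize(im[170:350,200:370] if n=="side" else im[160:340,260:430],(400,424)))
cv2.imwrite("pics/b.png",np.hstack(o))
E
```

```text
[ 0.5143 -0.1597  0.3006] [ 0.5143 -0.1598  0.3005] 0.01976056654354725 15.1083
```

View pics/b.png

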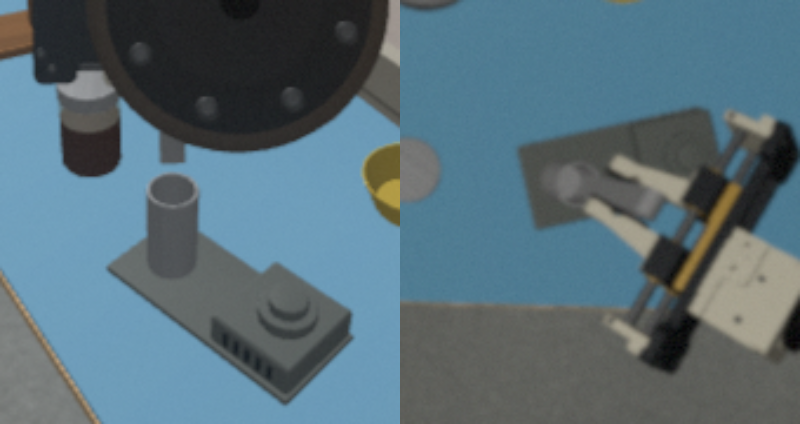

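The side view shows the tips hanging directly above the cup mouth (crop about (172,160), cup at (173,190)). In the top view the bar leans outward only by perspective. I check the axis numerically.

```bash
python3 - <<'E'
from g import *
cup=np.array([.511,-.1655])
for n in("side","top"):
    z=np.load(f"pics/{n}1.npz"); c=ctrl.calibration(n); P=cloud(c,z["d"]); X=P[...,2]
    m=(np.hypot(P[...,0]-cup[0],P[...,1]-cup[1])<.05)&(X>.15)&(X<.42)
    q=P[m]
    for lo in np.arange(.16,.42,.02):
        s=q[(q[:,2]>=lo)&(q[:,2]<lo+.02)]
        if len(s)>3: print(n,round(lo,2),len(s),s.mean(0),s[:,:2].min(0),s[:,:2].max(0))
z=np.load("pics/side1.npz"); c=ctrl.calibration("side"); T=np.array(c["T"]);f=192/np.tan(np.radians(c["vfov"])/2)
R=tool(np.radians(60),np.radians(90)-OFF)
for zz in(.18,.2): 
  for dy in(-1,0,1):
    p=T[:3,:3].T@(np.array([.511,-.1655,zz])+dy*.01*R[:,1]-T[:3,3]); print("exp",zz,dy,c["cx"]-f*p[0]/p[2],c["cy"]+f*p[1]/p[2])
g=cv2.cvtColor(z["im"],cv2.COLOR_BGR2HSV)[...,1]
for v in(226,230,234,238,242): print(v,g[v,262:286])
E
```

```text
side 0.18 90 [ 0.5041 -0.1711  0.1898] [ 0.4963 -0.1771] [ 0.513  -0.1552]
side 0.2 29 [ 0.5017 -0.1704  0.2039] [ 0.4968 -0.1777] [ 0.5114 -0.1549]
top 0.18 22 [ 0.513  -0.1604  0.1911] [ 0.5026 -0.165 ] [ 0.5218 -0.1557]
top 0.2 21 [ 0.5144 -0.1604  0.2106] [ 0.5054 -0.1656] [ 0.5228 -0.1553]
top 0.22 19 [ 0.5148 -0.1606  0.2298] [ 0.505  -0.1649] [ 0.5233 -0.1558]
top 0.24 19 [ 0.5164 -0.1614  0.2503] [ 0.5099 -0.1648] [ 0.5224 -0.1577]
top 0.26 23 [ 0.516  -0.1612  0.2703] [ 0.509  -0.1653] [ 0.5231 -0.1573]
top 0.28 34 [ 0.5139 -0.16    0.2922] [ 0.4924 -0.1682] [ 0.5277 -0.1413]
top 0.3 313 [ 0.5152 -0.1589  0.311 ] [ 0.4875 -0.2047] [ 0.5428 -0.1362]
top 0.32 401 [ 0.5038 -0.1774  0.3292] [ 0.4707 -0.2083] [ 0.5331 -0.1528]
top 0.34 61 [ 0.5087 -0.1722  0.349 ] [ 0.4628 -0.2125] [ 0.5291 -0.1555]
top 0.36 731 [ 0.4988 -0.1871  0.3696] [ 0.4617 -0.2151] [ 0.5384 -0.156 ]
exp 0.18 -1 278.548257037824 234.84798238631063
exp 0.18 0 273.31947890933327 234.94871179940174
exp 0.18 1 268.08959708418166 235.04946247457627
exp 0.2 -1 278.74885604550366 226.74084628474708
exp 0.2 0 273.4449816598763 226.84215496532255
exp 0.2 1 268.1399716407958 226.94348533749903
226 [103 104 104 102 103  89  36  11  10  22  21  17  20  26  15  21  15  31
  21  21  26  31  10  26]
230 [103 103 102 104 102  88  36  15  15  15  12  12  15  16  16  11   4   5
  11  12  16  22  22  22]
234 [102 104 104 102 103  89  49  18  15  15  12  15  18  14  12  18  74  97
 104 101 102 103 105 105]
238 [101 103 105 104 103  93  58  15  17  12  18  12  12  12  12   9  74  98
 103 101 104 105 105 106]
242 [101 102 103 104 106 101 106 102 103 103  96  98 103 103 104 105 104 106
 104 105 105 103 103 105]
```

```bash
python3 - <<'E'
from g import *
cup=np.array([.511,-.1655,.06]); R=tool(np.radians(60),np.radians(90)-OFF)
ctrl.move_linear(tcp(cup+[0,0,.125+.02],R),vel=.08,force_limit=10)
print(ctrl.read_ee_pos()[2]-tcp(cup,R)[2]-.125,ctrl.read_contact_force())
h=ctrl.move_linear(tcp(cup+[0,0,.125-.012],R),vel=.02,force_limit=3)
print(h,ctrl.read_ee_pos()[2]-tcp(cup,R)[2]-.125,ctrl.read_contact_force(),ctrl.read_finger_gap(),ctrl.read_time())
cv2.imwrite("pics/c.png",cv2.resize(ctrl.get_image("side")[0][170:350,200:370],(400,424)))
E
```

```text
0.020559832365482172 [-0.0389 -0.5679 -1.3122]
True 0.0023275468972341895 [-0.7916 -1.3926  4.6853] 0.019587304769056686 17.55
```

View pics/c.png

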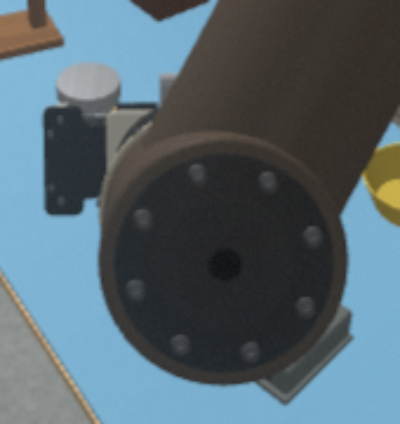

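Contact is at the expected floor height (2 mm off the estimate), with the tool hiding the cup in this view. I release and back off along the tool axis.

```bash
python3 - <<'E'
from g import *
ctrl.gripper_to(.05); ctrl.pause(.3)
p=ctrl.read_ee_pos(); R=tool(np.radians(60),np.radians(90)-OFF)
ctrl.move_linear(p-.06*R[:,2],vel=.08); ctrl.move_linear(p-.14*R[:,2],vel=.15)
print(ctrl.read_finger_force(),ctrl.read_ee_pos(),ctrl.read_time())
# clear away upward/back to the right, pointing down beside the button
bt=np.array([.5415,-.2865])
for az in(-60,-28,0,14,60,104,150):
    Rd=tool(np.radians(az),0)
    print(az,ctrl.inverse_kinematics([*bt,.2],quat(Rd,1)),ctrl.inverse_kinematics([*bt,.11],quat(Rd,1)))
cv2.imwrite("pics/d.png",np.hstack([cv2.resize(ctrl.get_image("side")[0][170:350,200:370],(400,424)),cv2.resize(ctrl.get_image("top")[0][160:340,260:430],(400,424))]))
E
```

```text
0.0 [ 0.4561 -0.2594  0.2601] 20.2167
-60 [-0.1682  0.2834 -0.1852  0.     -1.1022  0.6918] [-0.1682  0.3656 -0.2926  0.     -0.9126  0.6918]
-28 [-0.1682  0.2834 -0.1852  0.     -1.1022  1.2503] [-0.1682  0.3656 -0.2926  0.     -0.9126  1.2503]
0 [-0.1682  0.2834 -0.1852  0.     -1.1022  1.739 ] [-0.1682  0.3656 -0.2926  0.     -0.9126  1.739 ]
14 [-0.1682  0.2834 -0.1852  0.     -1.1022  1.9834] [-0.1682  0.3656 -0.2926  0.     -0.9126  1.9834]
60 [-0.1682  0.2834 -0.1852  0.     -1.1022  2.7862] [-0.1682  0.3656 -0.2926  0.     -0.9126  2.7862]
104 [-0.1682  0.2834 -0.1852  0.     -1.1022 -2.729 ] [-0.1682  0.3656 -0.2926  0.     -0.9126 -2.729 ]
150 [-0.1682  0.2834 -0.1852  0.     -1.1022 -1.9262] [-0.1682  0.3656 -0.2926  0.     -0.9126 -1.9262]
```

View pics/d.png

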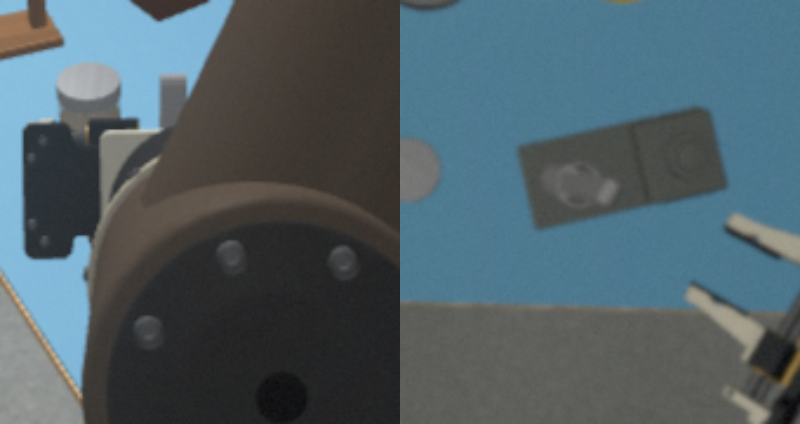

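The tongs stand upright in the cup in the top view (crop about (590,190)), and the button centre is about (690,155). Next I locate the button precisely and press it with the jaws closed, the tool vertical, and its narrow side toward the cup.

```bash
python3 - <<'E'
from g import *
im,d=ctrl.get_image("top"); c=ctrl.calibration("top"); P=cloud(c,d); 
m=(np.hypot(P[...,0]-.5415,P[...,1]+.2865)<.03)&(P[...,2]>.1015); q=P[m]
bc=np.array(cv2.minAreaRect(q[:,:2].astype(np.float32))[0]); print("btn",m.sum(),bc,q.mean(0),np.percentile(q[:,2],[20,50,80]),"px",plane(c,383.2,225.8,.107))
t=(np.hypot(P[...,0]-.511,P[...,1]+.1655)<.06)&(P[...,2]>.16); print("tongs top",t.sum(),P[t].mean(0))
p=ctrl.read_ee_pos()
ctrl.gripper_to(0.0)
ctrl.move_linear([.47,-.33,.33],vel=.2)
R=tool(np.radians(104),0); ctrl.move_to([*q.mean(0)[:2],.22],quat(R,1))
print(ctrl.read_ee_pos(),ctrl.read_finger_gap(),ctrl.read_time())
cv2.imwrite("pics/e.png",np.hstack([cv2.resize(ctrl.get_image("side")[0][170:350,200:370],(400,424)),cv2.resize(ctrl.get_image("top")[0][160:340,260:430],(400,424))]))
E
```

```text
btn 145 [ 0.5429 -0.2857] [ 0.5429 -0.2859  0.1066] [0.1055 0.1066 0.1078] px [ 0.5431 -0.2833  0.107 ]
tongs top 200 [ 0.5119 -0.1633  0.2297]
[ 0.5423 -0.2845  0.2193] 0.0006214434856544355 22.8917
```

View pics/e.png

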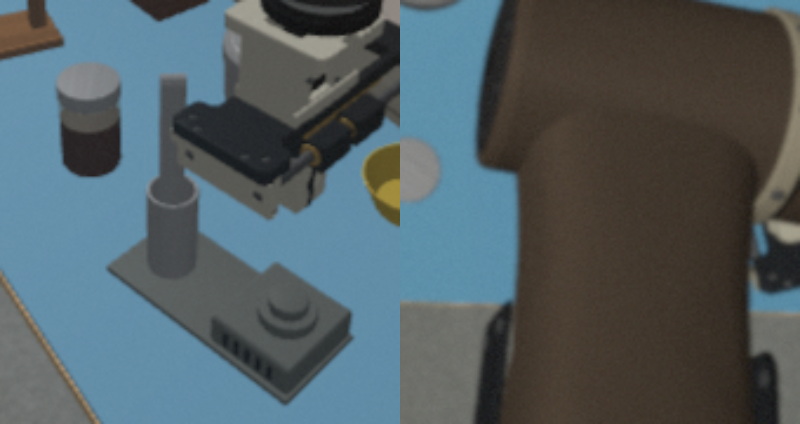

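The side view shows the tongs standing clear, with the jaws over the button. The top view shows a link above the cup, so I check its height before descending.

```bash
python3 - <<'E'
from g import *
im,d=ctrl.get_image("top"); P=cloud(ctrl.calibration("top"),d).reshape(-1,3); a=P[P[:,2]>.15]
for x in(.45,.48,.511,.54,.57):
  s=a[abs(a[:,0]-x)<.01]
  print(x,[(round(y,2),round(float(s[abs(s[:,1]-y)<.01][:,2].max()),3)) for y in np.arange(-.4,-.05,.03) if (abs(s[:,1]-y)<.01).any()])
im,d=ctrl.get_image("side"); P=cloud(ctrl.calibration("side"),d).reshape(-1,3); a=P[(P[:,2]>.15)&(np.hypot(P[:,0]-.511,P[:,1]+.1655)<.09)]
h=np.histogram(a[:,2],np.arange(.14,.7,.03)); print(list(zip(h[1].round(2),h[0])))
E
```

```text
0.45 [(np.float64(-0.34), 0.318), (np.float64(-0.31), 0.319), (np.float64(-0.28), 0.32), (np.float64(-0.13), 0.671), (np.float64(-0.1), 0.702), (np.float64(-0.07), 0.705)]
0.48 [(np.float64(-0.34), 0.319), (np.float64(-0.31), 0.32), (np.float64(-0.28), 0.374), (np.float64(-0.25), 0.373), (np.float64(-0.13), 0.66), (np.float64(-0.1), 0.687), (np.float64(-0.07), 0.689)]
0.511 [(np.float64(-0.25), 0.617), (np.float64(-0.22), 0.619), (np.float64(-0.19), 0.614), (np.float64(-0.16), 0.605), (np.float64(-0.13), 0.656), (np.float64(-0.1), 0.671), (np.float64(-0.07), 0.671)]
0.54 [(np.float64(-0.22), 0.633), (np.float64(-0.19), 0.633), (np.float64(-0.16), 0.635), (np.float64(-0.13), 0.646), (np.float64(-0.1), 0.654), (np.float64(-0.07), 0.655)]
0.57 [(np.float64(-0.22), 0.633), (np.float64(-0.19), 0.634), (np.float64(-0.16), 0.64), (np.float64(-0.13), 0.636), (np.float64(-0.1), 0.637), (np.float64(-0.07), 0.637)]
[(np.float64(0.14), np.int64(91)), (np.float64(0.17), np.int64(106)), (np.float64(0.2), np.int64(79)), (np.float64(0.23), np.int64(184)), (np.float64(0.26), np.int64(13)), (np.float64(0.29), np.int64(0)), (np.float64(0.32), np.int64(0)), (np.float64(0.35), np.int64(10)), (np.float64(0.38), np.int64(0)), (np.float64(0.41), np.int64(0)), (np.float64(0.44), np.int64(0)), (np.float64(0.47), np.int64(0)), (np.float64(0.5), np.int64(2)), (np.float64(0.53), np.int64(246)), (np.float64(0.56), np.int64(1235)), (np.float64(0.59), np.int64(454)), (np.float64(0.62), np.int64(0)), (np.float64(0.65), np.int64(0))]
```

```bash
python3 - <<'E'
from g import *
b=[.5429,-.2859]
ctrl.move_linear([*b,.128],vel=.1); print(ctrl.read_contact_force())
h=ctrl.move_linear([*b,.105],vel=.02,force_limit=12); print(h,ctrl.read_ee_pos(),ctrl.read_contact_force())
ctrl.pause(.2); print(ctrl.read_ee_pos(),ctrl.read_contact_force())
ctrl.move_linear([*b,.14],vel=.05); ctrl.move_linear([*b,.25],vel=.15); ctrl.move_linear([.47,-.33,.33],vel=.2)
ctrl.pause(.3); print(ctrl.read_time(),ctrl.read_contact_force())
im,d=ctrl.get_image("side"); P=cloud(ctrl.calibration("side"),d)
m=(np.hypot(P[...,0]-.5415,P[...,1]+.2865)<.012)&(P[...,2]>.07); print(np.median(P[m][:,2]) if m.any() else None)
cv2.imwrite("pics/f.png",np.hstack([cv2.resize(im[170:350,200:370],(400,424)),cv2.resize(ctrl.get_image("top")[0][160:340,260:430],(400,424))]))
E
```

```text
[-0.1336  0.0898  0.0952]
True [ 0.543  -0.2859  0.1133] [-2.122   0.5128  7.3135]
[ 0.543  -0.2859  0.1133] [-1.7426  1.8913  8.0992]
27.7583 [-0.1408 -0.3839 -0.0246]
0.10937326918531798
```

View pics/f.png

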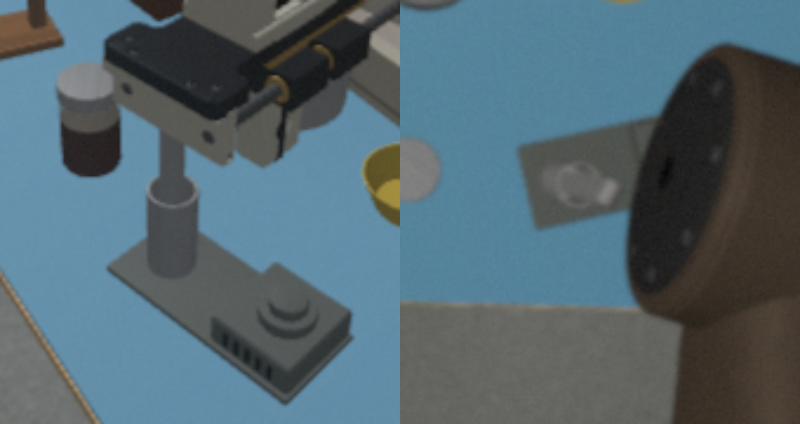

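The tongs still stand in the cup and the button is up again. The first press held 8 N against about 5 N at full travel; I press once more, reading force against depth, to confirm it bottomed out.

```bash
python3 - <<'E'
from g import *
b=[.5429,-.2859]
ctrl.move_linear([*b,.25],vel=.25); ctrl.move_linear([*b,.122],vel=.15)
for z in np.arange(.120,.104,-.0015):
    h=ctrl.move_linear([*b,z],vel=.03,force_limit=18); F=ctrl.read_contact_force()[2]; print(round(ctrl.read_ee_pos()[2],4),round(F,1))
    if h or F>15: break
ctrl.pause(.15)
ctrl.move_linear([*b,.14],vel=.05); ctrl.move_linear([*b,.25],vel=.15); ctrl.move_linear([.47,-.33,.33],vel=.2); ctrl.pause(.3)
im,d=ctrl.get_image("side"); P=cloud(ctrl.calibration("side"),d)
m=(np.hypot(P[...,0]-.5415,P[...,1]+.2865)<.012)&(P[...,2]>.07); print(np.median(P[m][:,2]))
m=(np.hypot(P[...,0]-.511,P[...,1]+.1655)<.04)&(P[...,2]>.155)&(P[...,2]<.27); print("tongs",m.sum(),P[m].mean(0),ctrl.read_time())
if ctrl.read_time()<50: print(ctrl.job_done())
E
```

```text
0.1206 -0.4
0.1188 2.0
0.1172 2.3
0.1157 4.2
0.1142 4.3
0.1133 7.8
0.1131 18.4
0.10895502658731626
tongs 227 [ 0.504  -0.1711  0.1808] 34.075
the job is handed in; nothing more can be done
None
```

The job is handed in at 34 s, though no verdict came back: the tongs stand upright and released in the holder cup, the start button was pressed to its stop (twice, the second time to confirm full travel) and is up again, and the robot was never near the spice tin, clove jar, wooden box or sieve.

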